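# Wedge the rocking balance stone steady

### The job

The stone slab under the digital scale rocks because the steel levelling foot at its near right corner is seized short of the bench: push the orange wedge by its thick end along the bench, squarely under that foot, until it is snug and bears some of the load, without shoving or jacking up the slab. Then press down firmly with the fingertips (10 to 15 N, for half a second) on the slab right above that foot to check that it no longer gives, and move clear. Only push and press: never grip or lift the wedge, do not shift the slab, and leave the beaker, brass weights, brush and cup as they stand.

Things in the scene. Friction and masses are not known exactly. Their poses are not given: they have to be found in the camera images.
- stone: dark grey granite slab 250 (x) x 280 (y) x 28 mm with a white digital scale fixed on it, 3.2 kg, loose. Origin at bench level under its centre; z up, -x its near side, +y left. Underside 28, top 56 mm above the bench. Feet at x +-98, y +-113 mm: three rubber ones (30 mm across, 18 mm at the sole) stand on the bench, the one at (-98, -113) is the seized one. The scale covers x -98..117, y -50..134 mm; its pan is at 100 mm
- short_foot (a point): centre of the flat underside of the seized foot: a steel disc 28 mm across, 6 mm thick, 27 mm in from the slab's near and right edges. It hangs 5 to 8 mm above the bench, differing from start to start, and does not slide in its socket. Unshimmed, about 4 N on the slab above it make this corner drop to the bench
- test_corner (a point): point on the slab's bare top face right above the seized foot, 56 mm above the bench: the place to press
- wedge: orange plastic wedge 100 x 38 mm, 45 g, loose on the bench, flat underside; thickness rises evenly from 2.5 mm (thin end) to 18 mm (thick end). Origin: centre of the underside; x points to the thin end, y across, z up. It starts right of the foot, thin end roughly towards it, 30 to 75 mm short of it. Once it meets the foot the push rises within a few mm: 4 to 8 N is snug, about 12 N begins to shove the slab along the bench
- wedge_back (a point): centre of the wedge's flat thick end face (38 mm wide, 18 mm high), 50 mm behind its origin and 9 mm above the bench: the face to push
- wedge_tip (a point): middle of the wedge's thin edge, at bench level, 50 mm ahead of its origin
- beaker: white plastic beaker, about 75 mm wide, 86 mm high, loose on the scale's pan; origin in its base
- weight_big: brass weight, 38 mm diameter, 34 mm high, loose on the rear of the slab's right-hand strip; origin in its base
- weight_small: brass weight, 30 mm diameter, 27 mm high, loose on the slab's right-hand strip next to the other; origin in its base
- brush: thin black-handled paint brush, 191 mm long, 11 mm high, lying on the bench beyond the wedge; origin under its middle, y along it
- red_cup: brown glazed test cup with a handle, 64 x 80 mm, 60 mm high, on the bench left of the slab; origin in its base
Things that resemble listed ones, but are neither listed nor needed, are in the scene too. There is more than one size of the wedge; the job needs the larger.

How it is judged (in metres and radians):
On the way, in this order (a step that is already met when the one before it is completed fails the run):
1. the wedge is pushed snug under the seized foot: it carries more than 1 N of the slab, with the foot over its middle (contact force between wedge and stone above 1 N and y of short_foot in the frame of wedge between -0.013 and 0.013 m and angle between stone's own z axis and vertical below 0.007 rad), for 0.2 s.
2. the slab is pressed with more than 5 N above the shimmed foot and does not give (stays within 0.4 degrees of level) (contact force between the fingers and stone above 5 N and horizontal distance between the grasp point and test_corner below 0.04 m and angle between stone's own z axis and vertical below 0.007 rad), for 0.2 s.
At the end, for the whole second after the job is handed in: The wedge lies flat on the bench with the seized foot within 13 mm of its centre line and over its thin half, and carries more than 0.7 N of the slab; the slab stands within 0.4 degrees of level, everything at rest (contact force between wedge and stone above 0.7 N and y of short_foot in the frame of wedge between -0.013 and 0.013 m and x of short_foot in the frame of wedge between 0 and 0.05 m and angle between stone's own z axis and vertical below 0.007 rad and height (world z) of wedge below 0.003 m and linear speed of each of stone, wedge below 0.01 m/s); the robot touches nothing.
It fails at once if the wedge is lifted off the bench (height (world z) of wedge above 0.006 m).
It fails at once if the wedge is rammed with more than 35 N (contact force between the fingers and wedge above 35 N).
It fails at once if the slab is leaned on with more than 60 N (contact force between the fingers and stone above 60 N).
It fails at once if the slab is shifted more than 15 mm or lifted (distance of stone from where it was at the start of the episode above 0.015 m or height (world z) of stone above 0.008 m).
It fails at once if the beaker, a weight, the brush or the cup is displaced or upset (distance of any of beaker, weight_big, weight_small, brush, red_cup from where it was at the start of the episode above 0.03 m or angle between beaker's own z axis and vertical above 0.3 rad).
It also fails if it takes over 51 s, if anything falls off the work surface, if the arm or the gripper's body presses on something with over 40 N, if the wrist force passes 120 N, or if a joint passes its speed limit or range.

### The arm

A 6-joint arm with a two-finger parallel gripper is mounted at the origin on a cart in front of the work surface, level with it; the furniture and walls round the work are solid. World frame = base frame: x ahead of the robot, y to its left, z up, the work surface at z = 0. Lengths are in mm, angles in rad, forces in N, time in s.
With the tool pointing down it reaches from about 275 to 750 mm from the base axis. Payload 10.2 kg.
Tool frame: the origin (TCP) lies at the very end of the fingers, on their centre line; the grasp point (between the pads) lies ctrl.grip_depth behind it (ctrl.grip_depth is the distance from the TCP to the grasp point, in mm); z points along the fingers, y is the direction in which the jaws open and shut (so a half turn about z gives the same grasp; the last joint's range is limited). The gripper opens to 85 mm and grips with 20 to 120 N. Pads are 22 mm wide; open, the fingers measure 114 mm over their backs; the gripper's body (76 mm by 85 mm) begins 54 mm behind the grasp point. The pads swing forward as they close: fully open they stand 13 mm farther back than shut.
Start: joints at [1.074, 0.313, 1.498, -0, 1.331, -0.223], TCP at [141.968, 505.446, 231.294] pointing down, gripper open.
Joint ranges: [-2.94, 2.94], [-0.97, 2.17], [0.19, 2.56], [-1.23, 4.37], [0.02, 3.11], [-2.88, 2.88]. Speed limits (rad/s): [2.39, 2.39, 3.01, 3.14, 3.14, 3.14].

### API

Orientations are given as a unit quaternion [w, x, y, z].
In Python, from rig import telemetry, eyes, ctrl, nets gives the robot as it stands. The module is installed in compiled form; this text tells all that it offers.
- The arm moves only by the tool drive_tool, never from a script. Its argument "series" is text: rows parted by semicolons, each of 7 numbers parted by spaces: the shift along the tool's x, y, z normalised to -1 to 1, where 1 is 0.12 m, then the turn, a rotation vector about the tool's x, y, z normalised to -1 to 1, where 1 is 0.5 rad, then the opening, from 0 (shut) to 1 (fully open). In form: tx ty tz wx wy wz hand; .... A call has 1 to 20 rows; each row is the pose to reach, as a shift and turn from the pose measured when the call began, along the tool's axes at that moment; what a row does not reach only later rows make up. A row lasts 1/10 s, in which the tool goes at most 50 mm and 8.59 degrees, less where a joint would pass 70% of its speed; a pose out of reach is approached as far as the arm can. A call with a number of a shift or a turn outside -1 to 1 is refused whole. A call with a gripper value outside its range is refused whole. The fingers move at their own pace and stop on an object; "newtons" is the grip in N (left out, the last holds). Time passes only in rows, so rows that repeat a pose let the fingers close. It gives the time, the measured TCP pose, the force and the opening at its end, in the units of the state.
- telemetry.sense(): the state, without advancing time (a new reading comes with each control period).
- eyes.capture(name): name is "scene" or "top" or "wrist"; returns a dict with "frame" (384x512x3 uint8, red, green, blue), "fx", "fy", "cx", "cy" (pixels), "D" ([k1, k2, p1, p2, k3] as OpenCV has them; the pictures are not rectified), "view" (4x4, takes a point from world to camera coordinates). Camera axes: x right, y up, looking along -z (the intrinsics and any distortion apply to the point x, -y, -z); pixel columns grow to the right and rows downward; lengths in mm; the calibration is good to about 2 mm. A picture is of the moment at which its call begins. There is no depth.
- ctrl.finish_job(): hands the job in, once; it reports no verdict.
Trained networks look in a picture, given as the dict that the camera call returned (one of the last four; its "shot" number tells which), for a name from the list of things; names that differ only in an ending like _2 or _b are one class to them, and where a whole thing is asked for, a point or a joint stands for the part that bears it (a point fixed in the world has none). Each returns a list of dicts, best first, with "confidence" (0 to 1); they miss things now and then, are a little off and sometimes report something else, mostly with a low value. They report only what shows in the picture. A call takes as long as a camera call. They do not tell look-alikes from the thing itself.
- nets.spot_in(name, picture): "rect" ([left, top, right, bottom] in pixels, round what is visible of it).
The state is a dict: "time_s": time; "joints": joint angles; "dq": joint speeds; "tau": joint torques, N m; "eef_pos": TCP position; "ee_rot": TCP orientation; "force": force on the tool from outside, world axes, zero at the start; "wrist_torque": the same for the moment, N m; "grip_width": opening from 0.0 (shut) to 1.0 (fully open).
Only numpy, scipy, OpenCV 4.12 (cv2) and the standard library are available. Lean on these libraries where they do the work, as an engineer would, in place of code of your own. Each camera call takes 0.05 s, during which the arm holds its last target. There are 200 camera calls.

## Working session

There is one attempt and no reset: what is moved stays moved. The work goes in short steps, Python scripts to look and compute and a tool call to move; the robot and the scene stay as the last step left them, time stands still between calls to the robot, and variables do not carry over. Pictures are saved under pics/ and viewed, about 8 in all and at most 12, crops included, and the job is handed in when it is done.

Besides the shell and the picture viewer there is one more tool, called after "Call:" as name(argument=value, ...), one argument or row to a line, values as JSON. drive_tool: Moves the arm, as the interface text tells. Scaled input: -1 to 1 covers 0.12 m each way for a shift and 0.5 rad each way for a turn. Its arguments: {"type":"object","properties":{"series":{"type":"string"},"newtons":{"type":"number"}},"required":["series"]}

```bash
mkdir -p pics
cat > h.py <<'E'
import numpy as np, cv2
from rig import telemetry, eyes, ctrl, nets
def ray(p,u,v):
    K=np.array([[p['fx'],0,p['cx']],[0,p['fy'],p['cy']],[0,0,1.]])
    x,y=cv2.undistortPoints(np.array([[[u,v]]],float),K,np.array(p['D'],float))[0,0]
    V=np.array(p['view']);R=V[:3,:3];t=V[:3,3]
    return -R.T@t, R.T@np.array([x,-y,-1])
def at(p,u,v,z):
    c,d=ray(p,u,v); return c+d*(z-c[2])/d[2]
def proj(p,X):
    K=np.array([[p['fx'],0,p['cx']],[0,p['fy'],p['cy']],[0,0,1.]])
    V=np.array(p['view']);c=(V[:3,:3]@np.atleast_2d(X).T).T+V[:3,3]
    c=c*[1,-1,-1]
    return cv2.projectPoints(c,np.zeros(3),np.zeros(3),K,np.array(p['D'],float))[0][:,0]
E
python3 - <<'E'
from h import *
s=telemetry.sense();print(s['eef_pos'],s['ee_rot'],s['force'],ctrl.grip_depth,s['time_s'])
import pickle
P={}
for n in('scene','top'):
    p=eyes.capture(n);P[n]=p
    cv2.imwrite(f'pics/{n}0.png',cv2.resize(p['frame'][:,:,::-1],(800,600),interpolation=cv2.INTER_CUBIC))
    for o in('wedge','stone'): print(n,o,[(np.round(r['rect']),round(r['confidence'],2)) for r in nets.spot_in(o,p)][:4])
    c,_=ray(p,256,192);print(c)
pickle.dump(P,open('P.pkl','wb'))
E
```

```text
[141.83037232 505.20934192 230.72304606] [-2.43528624e-04  1.36476031e-01  9.90643156e-01 -6.08772288e-04] [-0.520786   -0.23776712  0.04148528] 18.700000000000003 0.0
scene wedge [(array([296., 204., 333., 233.]), 0.73), (array([336., 159., 363., 169.]), 0.62), (array([225., 164., 242., 183.]), 0.57)]
scene stone [(array([151., 168., 296., 289.]), 0.92), (array([295., 203., 336., 230.]), 0.51)]
[135.52006276 360.01496173 784.87244876]
top wedge [(array([264., 224., 300., 240.]), 0.55), (array([342., 204., 362., 218.]), 0.5), (array([185., 152., 219., 182.]), 0.23)]
top stone [(array([170., 148., 264., 234.]), 0.75)]
[ 376.92198784   15.7492084  1334.2323368 ]
```

View pics/scene0.png

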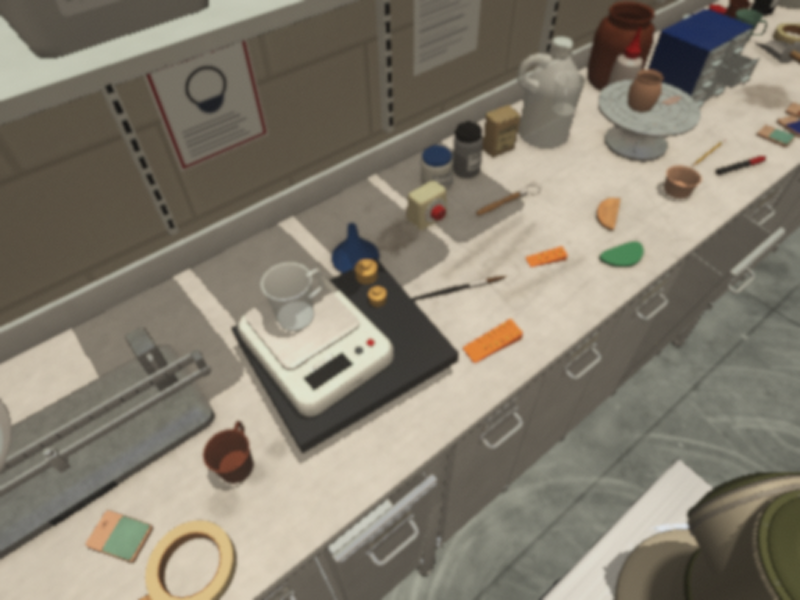

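View pics/top0.png

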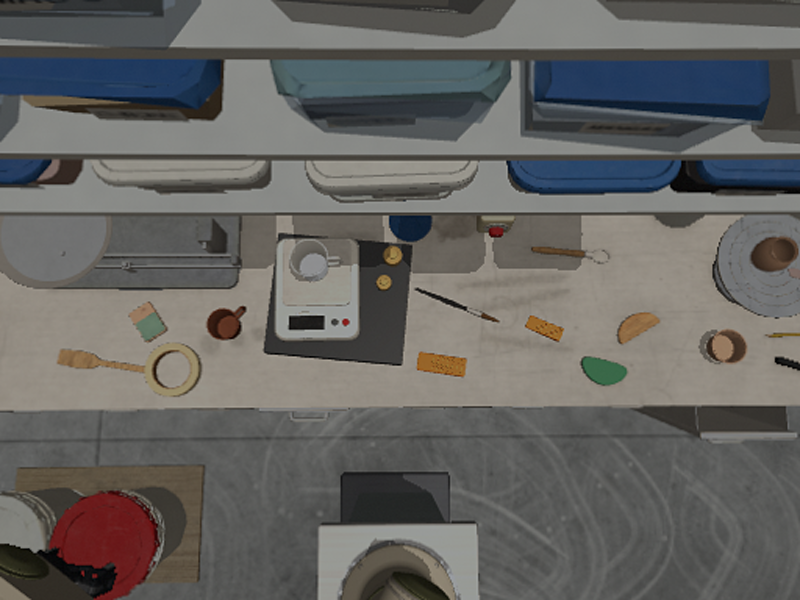

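Run:
```python
from h import *
import pickle
P=pickle.load(open('P.pkl','rb'));p=P['top']
for u,v in((402.5,364),(264.5,353),(411.5,243)):print('slab',at(p,u*.64,v*.64,56).round(1))
for n,z in(('top',10),('scene',10)):
    q=P[n];f=cv2.cvtColor(q['frame'],cv2.COLOR_RGB2HSV);m=cv2.inRange(f,(5,150,120),(18,255,255))
    N,l,s,c=cv2.connectedComponentsWithStats(m)
    for i in range(1,N):
        if s[i,4]>60:
            b=cv2.boxPoints(cv2.minAreaRect(np.argwhere(l==i)[:,::-1].astype(np.float32)))
            print(n,s[i],[at(q,u,v,z)[:2].round(0).tolist() for u,v in b])
q=P['scene'];print(at(q,457*.64,356*.64,56),at(q,305*.64,435*.64,56))
```

```text
slab [464.4 -10.1  56. ]
slab [487.8 266.2  56. ]
slab [714.4 -30.4  56. ]
top [337 202  24  16 172] [[546.0, -269.0], [571.0, -280.0], [541.0, -350.0], [516.0, -339.0]]
top [267 225  31  16 320] [[457.0, -39.0], [494.0, -44.0], [479.0, -143.0], [443.0, -136.0]]
scene [338 159  24  11 156] [[564.0, -279.0], [536.0, -350.0], [514.0, -332.0], [542.0, -263.0]]
scene [230 167  11  10  70] [[757.0, -24.0], [738.0, -47.0], [710.0, -26.0], [728.0, -3.0]]
scene [297 205  37  26 437] [[487.0, -42.0], [478.0, -149.0], [441.0, -136.0], [451.0, -32.0]]
[460.07491382   0.68357531  56.        ] [498.13455517 255.51945911  56.        ]
```

```bash
cat >> h.py <<'E'
from scipy.spatial.transform import Rotation as Ro
def pose():
    s=telemetry.sense();q=s['ee_rot'];return np.array(s['eef_pos']),Ro.from_quat([q[1],q[2],q[3],q[0]])
def down(a): # tool x at world angle a(deg), z down
    c,s=np.cos(np.radians(a)),np.sin(np.radians(a))
    return Ro.from_matrix(np.array([[c,s,0],[s,-c,0],[0,0,-1]]))
def rows(p,R,tp,tR):
    return np.r_[R.inv().apply(np.array(tp)-p)/120,(R.inv()*tR).as_rotvec()/.5].round(3)
def plan(tp,ta,n):
    p,R=pose();a=np.degrees(np.arctan2(*R.as_matrix()[[1,0],0]));p0=p.copy()
    for i in range(1,n+1):
        q=p0+(np.array(tp)-p0)*i/n;r=down(a+(ta-a)*i/n);print(*rows(p,R,q,r));p,R=q,r
E
python3 -c "
from h import *
plan([420,-120,230],78.3,6)"
```

```text
-0.607 -0.732 0.002 -0.001 -0.0 0.5
-0.769 -0.559 0.002 0.0 0.0 0.5
-0.883 -0.351 0.002 0.0 0.0 0.5
-0.943 -0.121 0.002 0.0 0.0 0.5
-0.943 0.116 0.002 0.0 0.0 0.5
-0.885 0.346 0.002 0.0 0.0 0.5
```

Call:
drive_tool(
  series="-0.61 -0.73 0 0 0 0.5 0;-0.61 -0.73 0 0 0 0.5 0;-0.61 -0.73 0 0 0 0.5 0;-0.61 -0.73 0 0 0 0.5 0",
)

```text
time_s: 0.7
eef_pos: [189.4, 400.3, 231.5]
ee_rot: [0.0, 0.26, 0.966, 0.0]
force: [-0.6, 0.2, -0.3]
grip_width: 0.332
```

Call:
drive_tool(
  series="-0.77 -0.56 0 0 0 0.5 0;-0.77 -0.56 0 0 0 0.5 0;-0.77 -0.56 0 0 0 0.5 0;-0.77 -0.56 0 0 0 0.5 0",
)

```text
time_s: 1.1
eef_pos: [236.3, 295.6, 231.8]
ee_rot: [0.0, 0.379, 0.925, 0.0]
force: [-0.2, 0.3, 0.1]
grip_width: -0.0
```

Call:
drive_tool(
  series="-0.88 -0.35 0 0 0 0.5 0;-0.88 -0.35 0 0 0 0.5 0;-0.88 -0.35 0 0 0 0.5 0;-0.88 -0.35 0 0 0 0.5 0",
)

```text
time_s: 1.5
eef_pos: [283.1, 191.6, 232.0]
ee_rot: [0.0, 0.492, 0.871, 0.001]
force: [0.3, -0.0, -0.7]
grip_width: 0.005
```

Call:
drive_tool(
  series="-0.94 -0.12 0 0 0 0.5 0;-0.94 -0.12 0 0 0 0.5 0;-0.94 -0.12 0 0 0 0.5 0;-0.94 -0.12 0 0 0 0.5 0",
)

```text
time_s: 1.9
eef_pos: [329.9, 87.8, 232.0]
ee_rot: [0.0, 0.597, 0.802, 0.001]
force: [-1.2, 0.6, 0.6]
grip_width: -0.002
```

Call:
drive_tool(
  series="-0.94 0.12 0 0 0 0.5 0;-0.94 0.12 0 0 0 0.5 0;-0.94 0.12 0 0 0 0.5 0;-0.94 0.12 0 0 0 0.5 0",
)

```text
time_s: 2.3
eef_pos: [376.8, -15.4, 231.6]
ee_rot: [-0.001, 0.692, 0.722, 0.001]
force: [-0.3, 0.6, 0.9]
grip_width: 0.001
```

Call:
drive_tool(
  series="-0.89 0.35 0 0 0 0.5 0;-0.89 0.35 0 0 0 0.5 0;-0.89 0.35 0 0 0 0.5 0;-0.89 0.35 0 0 0 0.5 0;-0.89 0.35 0 0 0 0.5 0",
)

```text
time_s: 2.8
eef_pos: [423.1, -117.9, 231.3]
ee_rot: [-0.001, 0.775, 0.632, 0.001]
force: [0.4, 0.2, -0.6]
grip_width: -0.003
```

Run:
```python
from h import *
import pickle
p,R=pose();print(p,R.as_matrix().round(3).tolist(),telemetry.sense()['time_s'])
q=eyes.capture('wrist');pickle.dump(q,open('w1.pkl','wb'))
cv2.imwrite('pics/w1.png',cv2.resize(q['frame'][:,:,::-1],(800,600)))
print(ray(q,256,192),proj(q,[[493,14.5,6],[475,-41,2],[461,-140,9]])/.64)
```

```text
[ 423.13383726 -117.93065104  231.27056094] [[0.202, 0.979, -0.0], [0.979, -0.202, 0.003], [0.003, -0.001, -1.0]] 2.8
(array([439.12307603, -39.28760636, 372.59825135]), array([-0.07205394, -0.32049315, -0.94463212])) [[465.35311817  30.71683898]
 [452.93772376 120.76418515]
 [458.286183   259.64200091]]
```

View pics/w1.png

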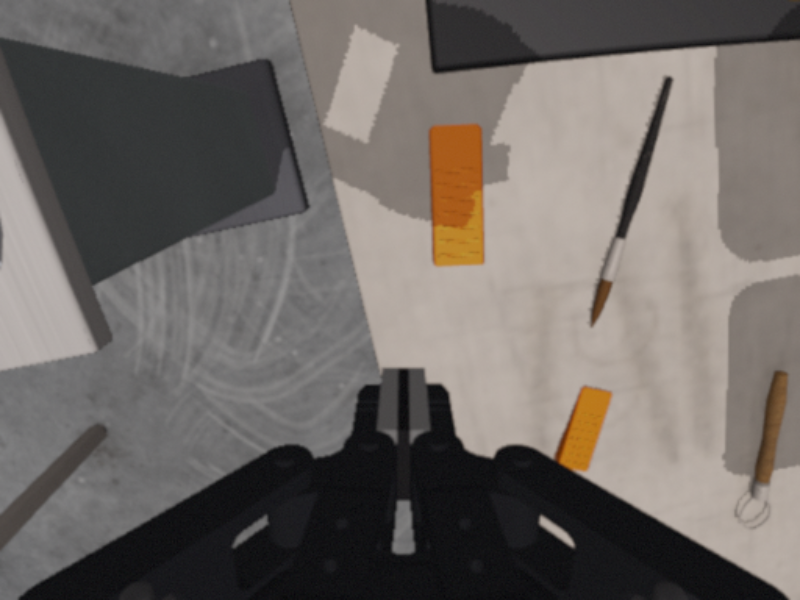

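Run:
```python
from h import *
import pickle
q=pickle.load(open('w1.pkl','rb'))
for (u,v),z in {(430,126):2.5,(481,125):2.5,(433,265):18,(484,264):18}.items(): print(at(q,u*.64,v*.64,z).round(1))
for (u,v) in((434,72),(799,41)): print('z28',at(q,u*.64,v*.64,28).round(1))
print(at(q,432*.64,64*.64,56),at(q,428*.64,5*.64,56))
# predicted top corner and bottom corner from top-cam estimate
print(proj(q,[[464.4,-10.1,56],[464.4,-10.1,28],[463,-3,56],[463,-3,28]])/.64)
c=q['frame'][0:60,250:340,::-1];cv2.imwrite('pics/c1.png',cv2.resize(cv2.convertScaleAbs(c,alpha=2),None,fx=8,fy=8,interpolation=cv2.INTER_NEAREST))
```

```text
[458.4 -41.3   2.5]
[494.  -47.8   2.5]
[ 441.5 -137.8   18. ]
[ 478.5 -144.6   18. ]
z28 [465.8  -8.9  28. ]
z28 [705.6 -33.3  28. ]
[463.3257008   -6.75662079  56.        ] [467.02591064  24.80387174  56.        ]
[[434.85039382  69.55550202]
 [432.18101466  74.49160247]
 [430.25431394  57.40476519]
 [427.95659795  63.38201888]]
```

View pics/c1.png

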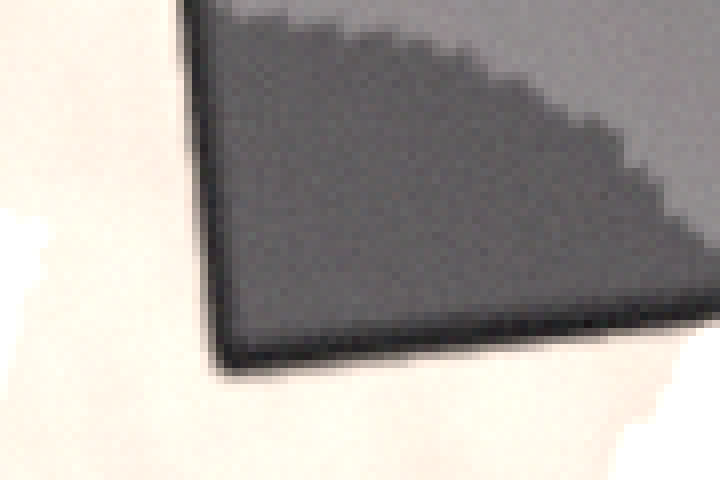

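Run:
```python
from h import *
import pickle
q=pickle.load(open('w1.pkl','rb'))
print(at(q,277.4,46.3,28),at(q,279.2,43.6,56))
```

```text
[465.43379221  -8.98764896  28.        ] [465.35508959  -9.4879286   56.        ]
```

```bash
python3 -c "
from h import *
p,R=pose()
print(rows(p,R,[452.4,-175.4,120],down(77.5)))"
```

```text
[-0.421  0.337  0.927 -0.001 -0.006  0.029]
```

Call:
drive_tool(
  series="-0.42 0.34 0.4 0 -0.006 0.03 0;-0.42 0.34 0.93 0 -0.006 0.03 0;-0.42 0.34 0.93 0 -0.006 0.03 0;-0.42 0.34 0.93 0 -0.006 0.03 0;-0.42 0.34 0.93 0 -0.006 0.03 0",
)

```text
time_s: 3.35
eef_pos: [453.1, -174.1, 120.9]
ee_rot: [0.0, 0.78, 0.626, -0.0]
force: [0.2, 0.1, 1.6]
grip_width: 0.003
```

Call:
drive_tool(
  series="0 0 0.4 0 0 0 0;0 0 0.75 0 0 0 0;0 0 0.93 0 0 0 0;0 0 0.93 0 0 0 0;0 0 0.93 0 0 0 0",
)

```text
time_s: 3.85
eef_pos: [454.3, -174.3, 11.6]
ee_rot: [0.002, 0.779, 0.627, 0.0]
force: [0.4, -0.3, 0.2]
grip_width: -0.002
```

```bash
python3 -c "
from h import *
p,R=pose();print(p,R.as_matrix().round(3).tolist(),telemetry.sense()['force'])
f=np.array([494.8,15.2]);print(R.inv().apply(np.r_[460,-141.2,p[2]]-p),R.inv().apply(np.r_[f,p[2]]-p))"
```

```text
[ 454.2953536  -174.29207377   11.61584972] [[0.215, 0.977, 0.003], [0.977, -0.215, -0.002], [-0.001, 0.003, -1.0]] [ 0.36820873 -0.27862639  0.23139371]
[33.54529638 -1.5293019  -0.05160862] [193.76941275  -1.10107967  -0.2733268 ]
```

Call:
drive_tool(
  series="0.05 -0.01 0.045 0 0 0 0;0.1 -0.01 0.045 0 0 0 0;0.15 -0.01 0.045 0 0 0 0;0.19 -0.01 0.045 0 0 0 0;0.23 -0.01 0.045 0 0 0 0;0.27 -0.01 0.045 0 0 0 0;0.31 -0.01 0.045 0 0 0 0;0.35 -0.01 0.045 0 0 0 0;0.38 -0.01 0.045 0 0 0 0;0.38 -0.01 0.045 0 0 0 0;0.38 -0.01 0.045 0 0 0 0",
)

```text
time_s: 4.95
eef_pos: [462.9, -129.4, 6.1]
ee_rot: [0.002, 0.779, 0.627, 0.0]
force: [0.3, -0.4, 0.3]
grip_width: -0.002
```

Run:
```python
from h import *
import pickle
p,R=pose();print(p,telemetry.sense()['force'])
q=eyes.capture('wrist');pickle.dump(q,open('w2.pkl','wb'))
cv2.imwrite('pics/w2.png',cv2.resize(q['frame'][:,:,::-1],(800,600)))
f=np.array([494.8,15.2]);print(R.inv().apply(np.r_[f,p[2]]-p))
```

```text
[ 462.9077087  -129.43430064    6.11695576] [ 0.28768761 -0.39770329  0.30276731]
[ 1.48108551e+02  1.34241591e-01 -1.95697289e-01]
```

View pics/w2.png

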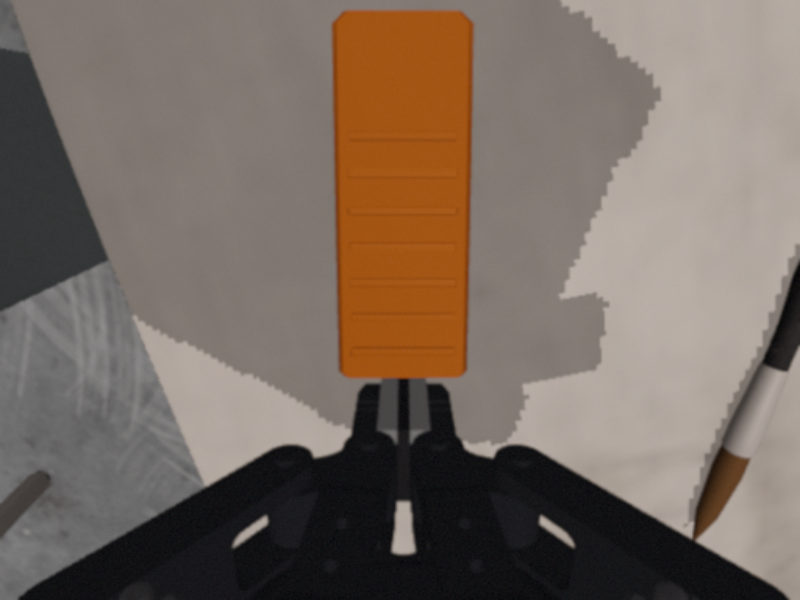

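Run:
```python
from h import *
import pickle
p,R=pose();q=pickle.load(open('w2.pkl','rb'))
for (u,v),z in {(342,11):2.5,(464,11):2.5,(340,370):18,(467,370):18}.items():
    X=at(q,u*.64,v*.64,z); print(X.round(1),(R.inv().apply(X-p)).round(1))
```

```text
[470.7 -18.5   2.5] [110.2 -16.2   3.4]
[501.9 -25.3   2.5] [110.2  15.7   3.5]
[ 447.8 -111.9   18. ] [ 14.  -18.5 -11.9]
[ 483.7 -119.8   18. ] [ 13.9  18.3 -11.8]
```

Call:
drive_tool(
  series="0.06 0 0 0 0 0 0;0.12 0 0 0 0 0 0;0.18 0 0 0 0 0 0;0.24 0 0 0 0 0 0;0.28 0 0 0 0 0 0;0.3 0 0 0 0 0 0;0.3 0 0 0 0 0 0",
)

```text
time_s: 5.7
eef_pos: [470.7, -94.0, 6.0]
ee_rot: [0.002, 0.779, 0.627, 0.0]
force: [-0.2, 0.2, 0.0]
grip_width: 0.0
```

Call:
drive_tool(
  series="0.01 0 0 0 0 0 0;0.02 0 0 0 0 0 0;0.03 0 0 0 0 0 0;0.03 0 0 0 0 0 0",
)

```text
time_s: 6.1
eef_pos: [471.4, -90.4, 6.0]
ee_rot: [0.002, 0.779, 0.627, 0.0]
force: [-0.4, 0.3, 0.6]
grip_width: -0.002
```

Call:
drive_tool(
  series="0.01 0 0 0 0 0 0;0.02 0 0 0 0 0 0;0.02 0 0 0 0 0 0",
)

```text
time_s: 6.4
eef_pos: [471.9, -87.9, 6.0]
ee_rot: [0.001, 0.779, 0.627, 0.0]
force: [-0.6, 0.2, 0.7]
grip_width: -0.004
```

Call:
drive_tool(
  series="0.01 0 0 0 0 0 0;0.02 0 0 0 0 0 0;0.02 0 0 0 0 0 0",
)

```text
time_s: 6.7
eef_pos: [472.5, -85.5, 6.0]
ee_rot: [0.001, 0.779, 0.627, 0.0]
force: [-0.6, -0.0, 0.3]
grip_width: -0.001
```

Call:
drive_tool(
  series="0.01 0 0 0 0 0 0;0.02 0 0 0 0 0 0;0.02 0 0 0 0 0 0",
)

```text
time_s: 7.0
eef_pos: [473.0, -82.9, 6.0]
ee_rot: [0.001, 0.779, 0.627, 0.0]
force: [0.7, 0.5, -0.1]
grip_width: 0.003
```

Call:
drive_tool(
  series="0.01 0 0 0 0 0 0;0.02 0 0 0 0 0 0;0.02 0 0 0 0 0 0",
)

```text
time_s: 7.3
eef_pos: [473.5, -80.4, 6.0]
ee_rot: [0.001, 0.779, 0.627, 0.0]
force: [0.9, -0.3, -0.5]
grip_width: -0.001
```

Call:
drive_tool(
  series="0.01 0 0 0 0 0 0;0.015 0 0 0 0 0 0;0.015 0 0 0 0 0 0",
)

```text
time_s: 7.6
eef_pos: [473.9, -78.6, 6.0]
ee_rot: [0.001, 0.779, 0.627, 0.001]
force: [-0.1, -0.4, 0.1]
grip_width: 0.0
```

Call:
drive_tool(
  series="0.01 0 0 0 0 0 0;0.015 0 0 0 0 0 0;0.015 0 0 0 0 0 0",
)

```text
time_s: 7.9
eef_pos: [474.3, -76.7, 6.0]
ee_rot: [0.001, 0.779, 0.627, 0.001]
force: [-0.2, -0.7, 0.8]
grip_width: 0.002
```

Call:
drive_tool(
  series="0.01 0 0 0 0 0 0;0.015 0 0 0 0 0 0;0.015 0 0 0 0 0 0",
)

```text
time_s: 8.2
eef_pos: [474.7, -74.9, 6.0]
ee_rot: [0.001, 0.779, 0.627, 0.001]
force: [0.7, 0.1, -0.3]
grip_width: 0.001
```

Call:
drive_tool(
  series="0.01 0 0 0 0 0 0;0.015 0 0 0 0 0 0;0.015 0 0 0 0 0 0",
)

```text
time_s: 8.5
eef_pos: [475.1, -73.1, 5.9]
ee_rot: [0.001, 0.779, 0.627, 0.001]
force: [-0.5, -0.6, -0.1]
grip_width: -0.002
```

Run:
```python
from h import *
import pickle
p,R=pose();print(p,telemetry.sense()['force'],telemetry.sense()['wrist_torque'])
q=eyes.capture('wrist');pickle.dump(q,open('w3.pkl','wb'))
cv2.imwrite('pics/w3.png',cv2.resize(q['frame'][:,:,::-1],(800,600)))
f=np.array([494.8,15.2]);print(R.inv().apply(np.r_[f,p[2]]-p))
```

```text
[475.0733302  -73.06086789   5.94073882] [-0.46834323 -0.60000981 -0.06048509] [-0.02488662 -0.02808029 -0.00874076]
[ 9.04373993e+01  4.39358631e-01 -7.79054824e-02]
```

View pics/w3.png

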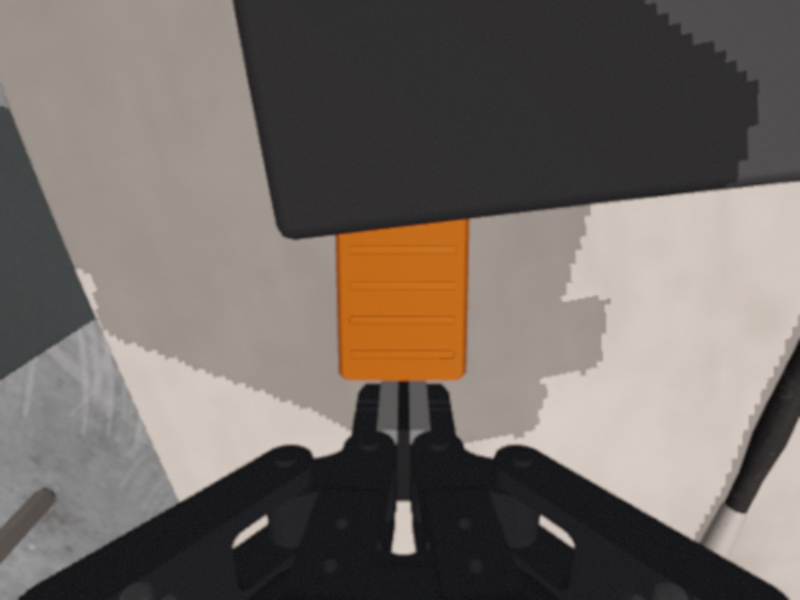

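Run:
```python
from h import *
import pickle
q=pickle.load(open('w3.pkl','rb'));p,R=pose()
a=at(q,281*.64,238*.64,28);b=at(q,799*.64,181*.64,28);print(a,b)
e=(b-a)/np.linalg.norm(b-a);n=np.array([-e[1],e[0],0]);F=a+27*e+27*n;F[2]=p[2];print(e,F,R.inv().apply(F-p))
print((proj(q,[[465.4,-9.2,28],[465.4,-9.2,56]])/.64).round())
```

```text
[457.453865   -12.90898538  28.        ] [584.26109864 -25.63961625  28.        ]
[ 0.99499834 -0.09989144  0.        ] [487.01588901  11.2589011    5.95568001] [84.91936698 -6.32839935 -0.08950646]
[[308. 216.]
 [282. 242.]]
```

Call:
drive_tool(
  series="0.008 0 0 0 0 0 0;0.012 0 0 0 0 0 0;0.012 0 0 0 0 0 0",
)

```text
time_s: 8.85
eef_pos: [475.4, -71.9, 6.0]
ee_rot: [0.002, 0.779, 0.627, 0.0]
force: [-0.5, -4.1, -0.2]
grip_width: -0.001
```

Call:
drive_tool(
  series="0.008 0 0 0 0 0 0;0.012 0 0 0 0 0 0;0.012 0 0 0 0 0 0",
)

```text
time_s: 9.15
eef_pos: [475.8, -71.1, 6.0]
ee_rot: [0.002, 0.779, 0.627, 0.0]
force: [-0.6, -7.5, -1.4]
grip_width: -0.0
```

Call:
drive_tool(
  series="0.003 0 0 0 0 0 0;0.003 0 0 0 0 0 0;0.003 0 0 0 0 0 0",
)

```text
time_s: 9.45
eef_pos: [475.8, -71.2, 6.0]
ee_rot: [0.002, 0.779, 0.627, -0.0]
force: [-1.7, -6.2, -0.6]
grip_width: 0.002
```

Call:
drive_tool(
  series="-0.02 0 0 0 0 0 0;-0.08 0 0 0 0 0 0;-0.15 0 0 0 0 0 0;-0.2 0 -0.2 0 0 0 0;-0.2 0 -0.6 0 0 0 0;-0.2 0 -0.8 0 0 0 0;-0.2 0 -0.8 0 0 0 0",
)

```text
time_s: 10.15
eef_pos: [471.9, -95.5, 105.2]
ee_rot: [0.005, 0.779, 0.627, 0.001]
force: [0.3, -0.5, 0.1]
grip_width: -0.001
```

Run:
```python
from h import *
p,R=pose();print(p,telemetry.sense()['force'],telemetry.sense()['wrist_torque'])
q=eyes.capture('wrist')
cv2.imwrite('pics/w4.png',cv2.resize(q['frame'][:,:,::-1],(800,600)))
print((proj(q,[[465.4,-9.2,56]])/.64).round(),(proj(q,[[494.8,15.2,56]])/.64).round())
print(rows(p,R,[494.8,15.2,102],down(77.5)))
```

```text
[471.88538758 -95.48049906 105.18657177] [ 0.28386611 -0.53843604  0.08940097] [ 0.04029538 -0.02831759  0.03681567]
[[334. 120.]] [[399.  30.]]
[ 0.942 -0.01   0.023  0.019  0.008  0.006]
```

View pics/w4.png

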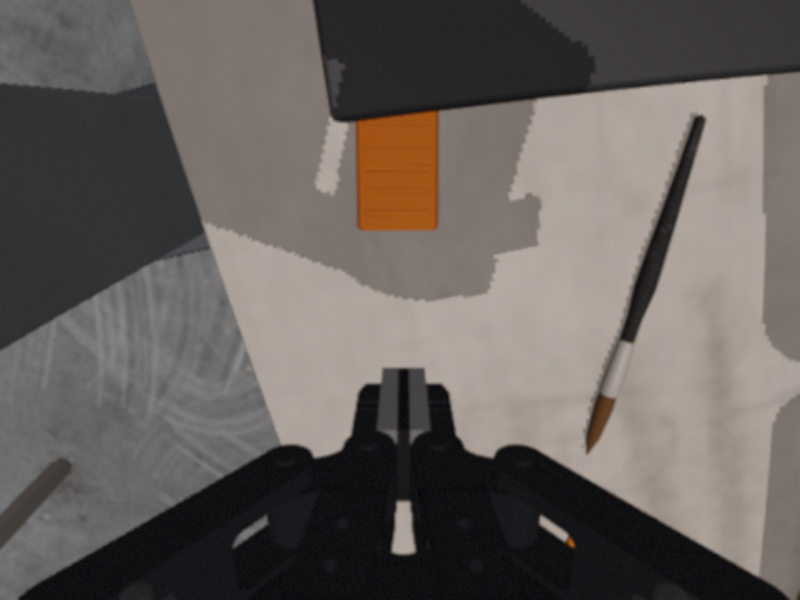

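Call:
drive_tool(
  series="0.4 0 0 0 0 0 0;0.8 0 0 0.02 0.01 0 0;0.94 -0.01 0.02 0.02 0.01 0 0;0.94 -0.01 0.2 0.02 0.01 0 0;0.94 -0.01 0.34 0.02 0.01 0 0;0.94 -0.01 0.34 0.02 0.01 0 0;0.94 -0.01 0.34 0.02 0.01 0 0",
)

```text
time_s: 10.9
eef_pos: [493.7, 15.1, 61.5]
ee_rot: [-0.003, 0.779, 0.627, -0.001]
force: [-0.2, 0.6, 0.1]
grip_width: -0.003
```

Call:
drive_tool(
  series="0 0 0.02 0 0 0 0;0 0 0.04 0 0 0 0;0 0 0.04 0 0 0 0",
)

```text
time_s: 11.2
eef_pos: [493.7, 15.0, 56.7]
ee_rot: [-0.003, 0.779, 0.627, -0.001]
force: [-0.5, -0.5, 0.3]
grip_width: 0.001
```

Call:
drive_tool(
  series="0 0 0.005 0 0 0 0;0 0 0.01 0 0 0 0;0 0 0.01 0 0 0 0",
)

```text
time_s: 11.5
eef_pos: [493.8, 15.0, 56.0]
ee_rot: [-0.002, 0.779, 0.627, -0.001]
force: [-1.7, -0.3, 4.5]
grip_width: -0.004
```

Call:
drive_tool(
  series="0 0 0.005 0 0 0 0;0 0 0.008 0 0 0 0;0 0 0.008 0 0 0 0",
)

```text
time_s: 11.8
eef_pos: [493.9, 14.9, 55.9]
ee_rot: [-0.002, 0.779, 0.627, -0.001]
force: [-5.4, 0.8, 11.4]
grip_width: -0.003
```

Call:
drive_tool(
  series="0 0 0.008 0 0 0 0;0 0 0.008 0 0 0 0;0 0 0.008 0 0 0 0;0 0 0.008 0 0 0 0;0 0 0.008 0 0 0 0;0 0 0.008 0 0 0 0",
)

```text
time_s: 12.4
eef_pos: [493.8, 14.9, 55.9]
ee_rot: [-0.002, 0.779, 0.627, -0.001]
force: [-5.4, 0.3, 11.8]
grip_width: -0.001
```

Call:
drive_tool(
  series="0 0 -0.02 0 0 0 0;0 0 -0.1 0 0 0 0;0 0 -0.4 0 0 0 0;0 0 -0.7 0 0 0 0;-0.3 0 -0.9 0 0 0 0;-0.7 0 -0.9 0 0 0 0;-0.8 0 -0.9 0 0 0 0;-0.8 0 -0.9 0 0 0 0",
)

```text
time_s: 13.2
eef_pos: [473.5, -80.3, 164.1]
ee_rot: [-0.002, 0.78, 0.626, -0.001]
force: [0.1, 0.6, -0.5]
grip_width: 0.001
```

Run:
```python
from h import *
p,R=pose();print(p,telemetry.sense()['force'],telemetry.sense()['time_s'])
q=eyes.capture('wrist')
cv2.imwrite('pics/w5.png',cv2.resize(q['frame'][:,:,::-1],(800,600)))
print((proj(q,[[465.4,-9.2,56]])/.64).round())
```

```text
[473.54288393 -80.32113772 164.10901641] [ 0.05049124  0.55749247 -0.53024609] 13.2
[[356. 156.]]
```

View pics/w5.png

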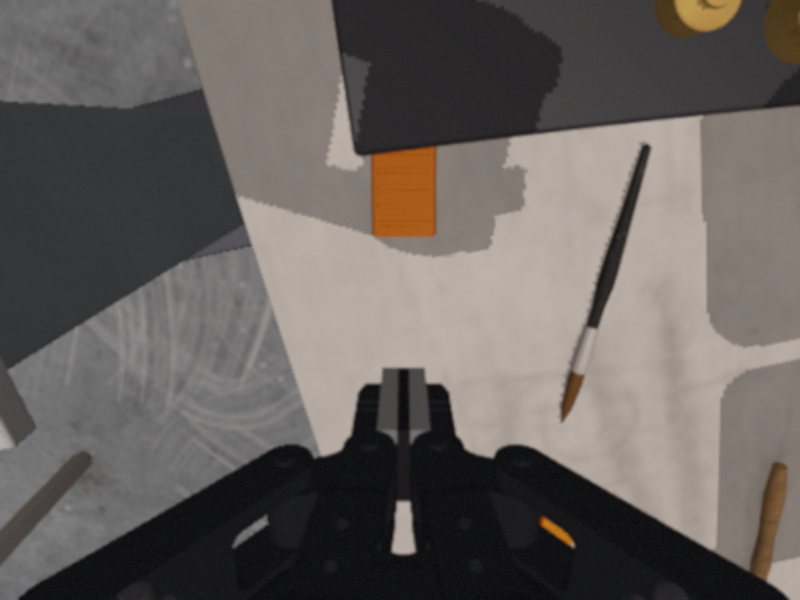

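Run:
```python
from h import *
q=eyes.capture('wrist')
b=at(q,404*.64,235*.64,18);print(b,np.hypot(*(np.array([494.8,15.2])-b[:2])))
t=ctrl.finish_job();print(t)
```

```text
[478.02797361 -59.04346858  18.        ] 76.11434487433566
the job is handed in; nothing more can be done
None
```

I pushed the orange wedge by its thick end under the seized foot until the push rose to about 7.5 N. I then pressed on the slab above that foot at about 11.8 N for just over half a second, moved clear and handed the job in. `finish_job` gave no verdict, so the points below rest on my own measurements.

- **Wedge position:** in the last image it is straight, with the foot about 76 mm ahead of its thick end, so over the thin half. The foot was within about 1 mm of the centre line when I last measured it, just before first contact.
- **Slab:** it held under the press, with the fingertip staying at 55.9 mm. The corner stayed within a few pixels of where it started.
- **Not measured:** I could not measure the load on the wedge directly; it is inferred from the push force and the press test. I did not measure slab tilt either.
- **Odd reading:** the press also showed about 5.4 N of sideways force, probably friction at the fingertips. I saw no movement from it.
- **Other objects:** I touched nothing else. I did not re-check the beaker or the cup in the final images.

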